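Make up two lamp repair kits

TASK

Make up the parts kits for two lamp repairs, one part to a bay, each standing upright on the bay floor. In the two-bay tray put the tall slim ceramic socket in the bay next to the tray's handle and the brass finial in the other bay; in the three-bay tray put, starting from the handle, the steel bell cap, then the dark wooden spacer, then the short wide ceramic socket. Leave the brass collar, the screwdriver and the lamp base where they are.

Things in the scene. Friction and masses are not known exactly. Their poses are not given: they have to be found in the camera images.
- tray2: Wooden kit tray with a row of two square bays, 124 x 64 mm. Walls 14 mm high, 4 mm thick, floor 4 mm, paler; bays 56 x 56 mm inside. Fixed to the bench. A low steel loop handle sticks out 24 mm (12 mm high) at one end. Origin: bench height, under the middle of the row of bays; x along the row towards the handle, z up. Bay centres: x = +30 mm (next to the handle) and x = -30 mm, y = 0.
- tray3: Wooden kit tray with a row of three square bays, 184 x 64 mm. Walls 14 mm high, 4 mm thick, floor 4 mm, paler; bays 56 x 56 mm inside. Fixed to the bench. A low steel loop handle sticks out 24 mm (12 mm high) at one end. Origin: bench height, under the middle of the row of bays; x along the row towards the handle, z up. Bay centres: x = +60 mm (next to the handle), 0 and -60 mm, y = 0.
- tall_socket: Tall slim white ceramic lamp socket, a ribbed upright cylinder 30 mm across and 60 mm high, dark round opening on top; 70 g. Origin: centre of its underside; z up its axis. Starts upright on the bench (z = 0).
- short_socket: Short wide white ceramic lamp socket, a plain upright cylinder 40 mm across and 40 mm high, dark round opening and two brass screws on top; 90 g. Origin: centre of its underside; z up its axis. Starts upright on the bench (z = 0).
- finial: Turned solid brass finial, 56 mm high: round foot 28 mm across and 6 mm high, neck 14 mm across, straight barrel 24 mm across from 18 to 42 mm height, narrowing to an 8 mm tip; 60 g. Origin: centre of its underside; z up its axis. Starts upright on the bench (z = 0).
- bell_cap: Bright steel bell cap, 48 mm high: bell 40 mm across at the foot, narrowing to 18 mm at 19 mm height, then a straight neck 18 mm across up to the flat top; 80 g. Origin: centre of its underside; z up its axis. Starts upright on the bench (z = 0).
- spacer: Turned dark wooden spacer, 50 mm high: foot 32 mm across, waist 22 mm, fluted barrel about 37 mm across from 16 to 38 mm height, narrow neck, flat top 28 mm across; 50 g. Origin: centre of its underside; z up its axis. Starts upright on the bench (z = 0).
- collar: Plain brass collar (short open tube), 36 mm across, 22 mm bore, 36 mm high; stock that stays where it is. Origin: centre of its underside; z up its axis. Starts upright on the bench (z = 0).
- lamp_base: Loose bright steel lamp base, a stepped round foot 100 mm across and 52 mm high with a 12 mm brass tube to 97 mm height; a bystander. Origin: centre of its underside.
- screwdriver: Loose screwdriver with a red handle, about 200 mm long, lying on the bench; a bystander. Origin: under the middle of it; x along it towards the tip.
Things that resemble listed ones, but are neither listed nor needed, are in the scene too. Leave any green look-alike of the bell_cap alone. Leave any green or purple look-alike of the tall_socket alone.

How it is judged:
At the end, for the whole second after the job is handed in: Each part stands upright (0.1 rad) on the floor of its named bay, within 15 mm of the bay centre along and across the tray, underside 1 to 7 mm above the bench, at rest. Collar, screwdriver and lamp base are within 20 mm of where they started (x of tall_socket in the frame of tray2 between 0.015 and 0.045 m and y of tall_socket in the frame of tray2 between -0.015 and 0.015 m and z of tall_socket in the frame of tray2 between 0.001 and 0.007 m and angle between each of tall_socket, finial, bell_cap, spacer, short_socket's own z axis and vertical below 0.1 rad and linear speed of each of tall_socket, finial, bell_cap, spacer, short_socket below 0.01 m/s and angular speed of each of tall_socket, finial, bell_cap, spacer, short_socket below 0.2 rad/s and x of finial in the frame of tray2 between -0.045 and -0.015 m and y of finial in the frame of tray2 between -0.015 and 0.015 m and z of finial in the frame of tray2 between 0.001 and 0.007 m and x of bell_cap in the frame of tray3 between 0.045 and 0.075 m and y of bell_cap in the frame of tray3 between -0.015 and 0.015 m and z of bell_cap in the frame of tray3 between 0.001 and 0.007 m and x of spacer in the frame of tray3 between -0.015 and 0.015 m and y of spacer in the frame of tray3 between -0.015 and 0.015 m and z of spacer in the frame of tray3 between 0.001 and 0.007 m and x of short_socket in the frame of tray3 between -0.075 and -0.045 m and y of short_socket in the frame of tray3 between -0.015 and 0.015 m and z of short_socket in the frame of tray3 between 0.001 and 0.007 m and distance of each of lamp_base, screwdriver, collar from where it was at the start of the episode below 0.02 m); the robot touches nothing.
It fails at once if the lamp base is pushed or carried more than 20 mm away (distance of lamp_base from where it was at the start of the episode above 0.02 m).
It fails at once if the screwdriver is pushed or carried more than 20 mm away (distance of screwdriver from where it was at the start of the episode above 0.02 m).
It fails at once if the collar is pushed or carried more than 20 mm away (distance of collar from where it was at the start of the episode above 0.02 m).
It also fails if it takes over 128 s, if anything falls off the work surface, if the arm or the gripper's body presses on something with over 40 N, if the wrist force passes 120 N, or if a joint passes its speed limit or range.

ROBOT

A 7-joint arm with a two-finger parallel gripper is mounted at the origin on the work surface. World frame = base frame: x ahead of the robot, y to its left, z up, the work surface at z = 0. Lengths are in m, angles in rad, forces in N, time in s.
With the tool pointing down it reaches from about 0.4 to 0.85 m from the base axis. Payload 10.4 kg.
Tool frame: the origin (TCP) lies on the centre line of the jaws, within the pads' length; the fingertips stand 11 mm ahead of it and the grasp point (between the pads) lies 8 mm behind it (tip_reach is the distance from the TCP to the fingertips, in m); z points along the fingers, y is the line along which they close (so a half turn about z gives the same grasp; the last joint's range is limited). The gripper opens to 85 mm and grips with 20 to 120 N. Pads are 22 mm wide; open, the fingers measure 114 mm over their backs; the gripper's body (76 mm by 85 mm) begins 54 mm behind the grasp point. The pads swing forward as they close: fully open they stand 13 mm farther back than shut.
Start: joints at [-1.336, 0.332, -0.065, 1.46, 0.022, 1.35, -0.088], TCP at [0.159, 0.604, 0.242] pointing down, gripper open.
Joint ranges: [-2.6, 2.6], [-0.5, 2.12], [-1.47, 1.34], [0.16, 2.42], [-1.27, 4.41], [0.06, 2.06], [-2.6, 2.6]. Speed limits (rad/s): [2.22, 2.22, 2.79, 2.79, 3.14, 3.14, 3.14].

INTERFACE

Orientations are given as a unit quaternion [x, y, z, w].
In Python, from workcell import get_obs, camera, hand_in, tip_reach gives the robot as it stands. The module is installed in compiled form; this text tells all that it offers.
- The arm moves only by the tool move_arm, never from a script. Its argument "plan" is a list of rows, each an object with "delta_pos": the shift along the tool's x, y, z in parts of the range, where 1.0 means 0.8 m, a list of three; "turn": the turn, a rotation vector about the tool's x, y, z in parts of the range, where 1.0 means 4 rad, a list of three; "fingers": the closure, from 0 (fully open) to 1 (shut). A call has 1 to 12 rows; each row is the pose to reach, as a shift and turn from the pose commanded when the call began, along the tool's axes at that moment; what a row does not reach only later rows make up. A row lasts 1/8 s, in which the tool goes at most 62.5 mm and 10.7 degrees, less where a joint would pass 70% of its speed; a pose out of reach is approached as far as the arm can. Shift and turn numbers lie between -1 and 1, and a call with a number outside is refused. A call with a gripper value outside its range is refused whole. The fingers move at their own pace and stop on an object; "force" is the grip in N (left out, the last holds). Time passes only in rows, so rows that repeat a pose let the fingers close. It gives the time, the measured TCP pose, the force, the opening and the grip force at its end, in the units of the state.
- get_obs(): the state, without advancing time (a new reading comes with each control period).
- camera(name): name is "side" or "top" or "wrist"; returns a dict with "color" (400x640x3 uint8, red, green, blue), "range_z" (400x640 float32, m along the optical axis (not along the pixel's ray), 0 where there is no reading), "fx", "fy", "cx", "cy" (pixels), "R" (3x3) and "t" (3): a world point X has camera coordinates R X + t; the wrist camera has in their place "tool_from_camera" (4x4, takes a point from camera to tool coordinates, whose origin is the TCP and whose axes are the flange's). Camera axes: x right, y down, z forward; pixel columns grow to the right and rows downward; lengths in m; the calibration is good to about 2 mm. A picture is of the moment at which its call begins: read the wrist's pose just before it.
- hand_in(): hands the job in; it is judged then, once.
The state is a dict: "clock": time; "joint_pos": joint angles; "joint_velocities": joint speeds; "tau": joint torques, N m; "position": TCP position; "ee_rot": TCP orientation; "ft_force": force on the tool from outside, world axes, zero at the start; "torque": the same for the moment, N m; "grip_width": opening from 0.0 (shut) to 1.0 (fully open); "grasp_force": force on a finger pad.
Only numpy, scipy, OpenCV 4.12 (cv2) and the standard library are available. Lean on these libraries where they do the work, as an engineer would, in place of code of your own. Each camera call takes 0.05 s, during which the arm holds its last target. There are 200 camera calls.

## Working session

There is one attempt and no reset: what is moved stays moved. The work goes in short steps, Python scripts to look and compute and a tool call to move; the robot and the scene stay as the last step left them, time stands still between calls to the robot, and variables do not carry over. Pictures are saved under pics/ and viewed, at most 17 in all, crops included, and the job is handed in when it is done.

Besides the shell and the picture viewer there is one more tool, called after "Request:" by a JSON object that holds its "method" and its "body", one argument or row to a line. move_arm: Moves the arm, as the interface text tells. Its arguments: {"type":"object","properties":{"plan":{"type":"array","items":{"type":"object","properties":{"delta_pos":{"type":"array","items":{"type":"number"}},"turn":{"type":"array","items":{"type":"number"}},"fingers":{"type":"number"}}}},"force":{"type":"number"}},"required":["plan"]}

```bash
mkdir -p pics; python3 - <<'E'
from workcell import *
import cv2
print(get_obs()); print(tip_reach if not callable(tip_reach) else tip_reach())
for n in("top","side"):
    c=camera(n); cv2.imwrite(f"pics/{n}0.png",c["color"][:,:,::-1]); print(n,c["fx"],c["fy"],c["cx"],c["cy"],c["R"],c["t"])
E
```

```text
{'clock': 0.0, 'joint_pos': array([-1.33557336,  0.33287935, -0.0646873 ,  1.46093595,  0.02158591,
        1.34990576, -0.08849441]), 'joint_velocities': array([-2.56411674e-04, -6.46023162e-05, -9.51510570e-04,  1.51236836e-03,
        1.98949575e-03, -1.21584642e-05, -1.91225277e-03]), 'tau': array([ 3.81446553e-04, -6.25440359e+01,  4.96027758e-02, -3.91594827e+01,
        1.63145241e-02,  9.83819074e-03,  9.24060657e-06]), 'position': array([0.15927577, 0.60399188, 0.24151378]), 'ee_rot': array([ 1.28549065e-01,  9.91702891e-01, -7.13954142e-04, -6.38309549e-05]), 'ft_force': array([-0.37115993, -0.2732704 ,  0.6276824 ]), 'torque': array([-0.00668449, -0.03678134, -0.0329263 ]), 'grasp_force': 0.0, 'grip_width': 0.9988262672565659}
0.011
top 378.3110380603081 378.3110380603081 313.746212543545 202.17993829230903 [[-0.01678962 -0.99976683 -0.01357887]
 [-0.99701484  0.01776394 -0.07513894]
 [ 0.07536263  0.01227678 -0.99708062]] [0.02722838 0.57342453 1.08041559]
side 438.73903671730375 438.73903671730375 319.53758893351227 199.63172266093594 [[-0.99450752 -0.10187025 -0.02402579]
 [-0.03426743  0.53380563 -0.84491259]
 [ 0.09889656 -0.83944863 -0.53436455]] [0.56678656 0.06070763 1.03321955]
```

View pics/top0.png

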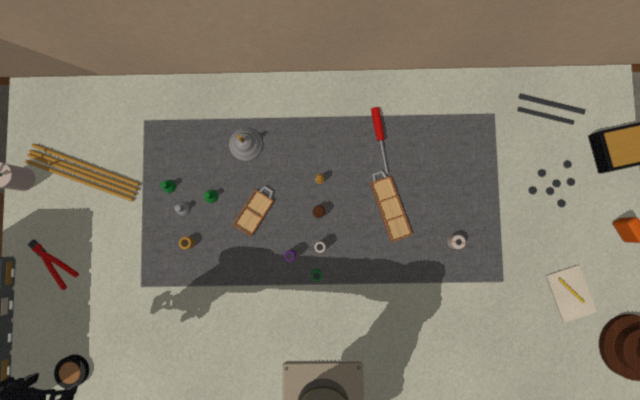

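View pics/side0.png

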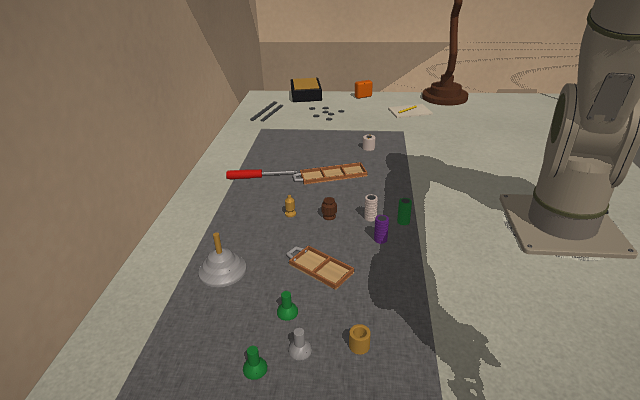

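The top view shows tray2 at (255,212) with its handle at (266,191), and tray3 at (392,208) with its handle at (379,177). The parts are:
- White ribbed tall socket at (320,247); its look-alikes are purple (290,256) and green (316,273).
- White short socket at (457,242).
- Finial at (320,179).
- Spacer at (319,211).
- Steel bell cap at (181,209); its green look-alikes are at (168,186) and (211,196).
- Collar at (184,243).

The side view agrees: ribbed white socket at (371,207), steel bell at (299,345), plain short white socket at (369,143).

```bash
cat > h.py <<'E'
import numpy as np, cv2
from workcell import *
from scipy.spatial.transform import Rotation as Ro
def cloud(c,R=None,t=None):
    "world points (HxWx3) from range image"
    v,u=np.mgrid[:400,:640]; z=c["range_z"].astype(float)
    P=np.stack([(u-c["cx"])/c["fx"]*z,(v-c["cy"])/c["fy"]*z,z],-1)
    if R is None: W=(P-c["t"])@c["R"]
    else: W=P@R.T+t
    W[z==0]=np.nan; return W
def ray(c,uv,h):
    "pixel(s) onto plane z=h, fixed camera"
    uv=np.atleast_2d(uv).astype(float)
    d=np.c_[(uv[:,0]-c["cx"])/c["fx"],(uv[:,1]-c["cy"])/c["fy"],np.ones(len(uv))]@c["R"]
    o=-c["R"].T@c["t"]; return o+d*((h-o[2])/d[:,2])[:,None]
def proj(c,X):
    p=c["R"]@np.asarray(X)+c["t"]; return np.array([c["fx"]*p[0]/p[2]+c["cx"],c["fy"]*p[1]/p[2]+c["cy"]])
E
python3 - <<'E'
from h import *
T=camera("top");S=camera("side");W=cloud(T);V=cloud(S)
pts=dict(tall=(320,247),short=(457,242),finial=(320,179),bell=(181,209),spacer=(319,211),collar=(184,243),gb1=(168,186),gb2=(211,196),pur=(290,256),gr=(316,273))
for n,p in pts.items():
    g=ray(T,p,.04)[0]
    out=[]
    for C in(W,V):
        Q=C.reshape(-1,3); Q=Q[np.hypot(*(Q[:,:2]-g[:2]).T)<.04]; Q=Q[Q[:,2]>.008]
        h=np.percentile(Q[:,2],95); top=Q[Q[:,2]>h-.006]
        (cx,cy),r=cv2.minEnclosingCircle(top[:,:2].astype(np.float32))
        out+= [h,cx,cy,r,len(top)]
    print(n,np.round(out,4))
hsv=cv2.cvtColor(T["color"],cv2.COLOR_RGB2HSV)
for n,p in dict(t2=(255,212),t3=(392,208)).items():
    for nm,C,I in(("top",T,W),("side",S,V)):
        q=proj(C,ray(T,p,.01)[0]).astype(int)
        hs=cv2.cvtColor(C["color"],cv2.COLOR_RGB2HSV)
        m=((hs[...,0]<22)&(hs[...,1]>70)&(hs[...,2]>60)).astype(np.uint8)
        m=cv2.morphologyEx(m,cv2.MORPH_CLOSE,np.ones((3,3)))
        k,l=cv2.connectedComponents(m); m=l==l[q[1],q[0]]
        v,u=np.nonzero(m); X=ray(C,np.c_[u,v],.012)
        (c,wh,a)=cv2.minAreaRect((X[:,:2]*1000).astype(np.float32))
        zz=I[m][:,2]; print(n,nm,c,wh,a,np.nanpercentile(zz,[10,50,95]))
for p in [(266,191),(379,177)]: print(ray(T,p,.01))
c=[cv2.resize(T["color"][y-25:y+25,x-33:x+33],(396,300),interpolation=cv2.INTER_CUBIC) for x,y in[(320,247),(181,209)]]
s=[cv2.resize(S["color"][y-38:y+38,x-50:x+50],(396,300),interpolation=cv2.INTER_CUBIC) for x,y in[(375,207),(299,345)]]
cv2.imwrite("pics/cand.png",np.vstack([np.hstack(c),np.hstack(s)])[:,:,::-1])
E
```

```text
tall [6.390e-02 4.453e-01 3.900e-03 1.470e-02 8.500e+01 6.300e-02 4.460e-01
 4.100e-03 1.670e-02 8.900e+01]
short [ 4.330e-02  4.525e-01 -3.880e-01  1.970e-02  1.430e+02  4.390e-02
  4.528e-01 -3.899e-01  2.040e-02  6.400e+01]
finial [ 5.410e-02  6.435e-01 -5.000e-04  1.030e-02  2.200e+01  5.350e-02
  6.445e-01  1.700e-03  9.000e-03  2.700e+01]
bell [5.030e-02 5.621e-01 4.074e-01 9.000e-03 3.100e+01 5.040e-02 5.617e-01
 4.075e-01 9.300e-03 8.800e+01]
spacer [5.260e-02 5.461e-01 4.600e-03 1.350e-02 7.000e+01 5.280e-02 5.467e-01
 4.400e-03 1.600e-02 6.800e+01]
collar [3.940e-02 4.626e-01 3.896e-01 1.790e-02 7.600e+01 3.870e-02 4.619e-01
 3.890e-01 1.910e-02 2.330e+02]
gb1 [4.990e-02 6.301e-01 4.493e-01 8.900e-03 3.400e+01 5.040e-02 6.300e-01
 4.495e-01 9.700e-03 1.040e+02]
gb2 [5.020e-02 5.977e-01 3.242e-01 9.400e-03 3.200e+01 5.050e-02 5.977e-01
 3.237e-01 9.800e-03 7.400e+01]
pur [6.370e-02 4.218e-01 8.900e-02 1.450e-02 8.100e+01 6.280e-02 4.220e-01
 8.720e-02 1.730e-02 1.040e+02]
gr [6.340e-02 3.661e-01 1.410e-02 1.430e-02 8.700e+01 6.340e-02 3.640e-01
 1.410e-02 1.710e-02 8.900e+01]
t2 top (547.921875, 196.42991638183594) (67.93565368652344, 127.12911987304688) 57.112491607666016 [0.00154145 0.00488395 0.01532779]
t2 side (546.83251953125, 198.3137969970703) (75.15869140625, 133.2385711669922) 57.0309944152832 [0.00464584 0.00713744 0.0164466 ]
t3 top (553.0081176757812, -207.6099853515625) (186.41561889648438, 69.01034545898438) 18.11006736755371 [0.00128652 0.00493037 0.01555993]
t3 side (550.7073364257812, -205.23716735839844) (187.61148071289062, 88.10224914550781) 18.263328552246094 [0.00468877 0.00787732 0.01653617]
[[0.61035313 0.15803168 0.01      ]]
[[ 0.64580931 -0.17645068  0.01      ]]
```

View pics/cand.png

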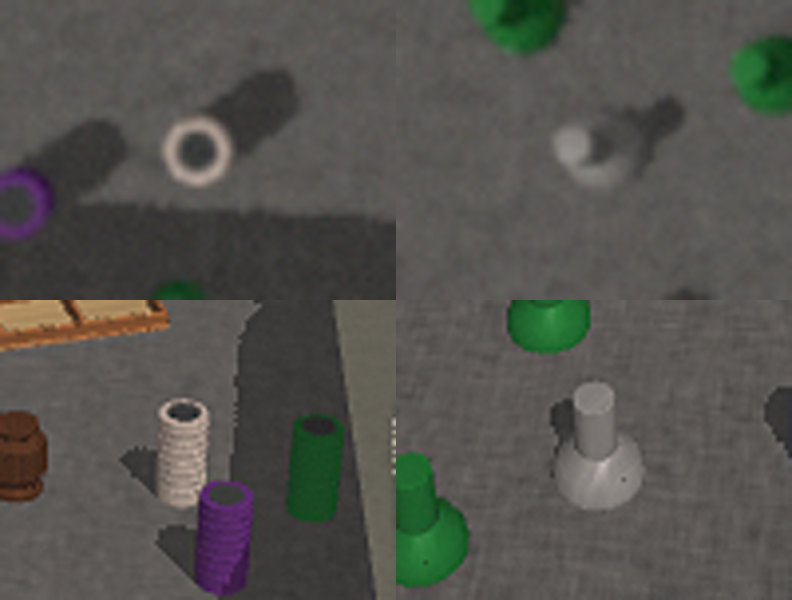

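The crop confirms the white ribbed socket and the plain steel bell as the ones meant; the purple and green ones beside them are the look-alikes. The measured heights match the text, with a bias of about +2 mm. Next I'll work out the moves.

```bash
cat >> h.py <<'E'
def go(*targets,yaw=None):
    "print tool-axis delta for world targets (x,y,z) and turn so tool z is down and tool y at yaw deg"
    o=get_obs(); R=Ro.from_quat(o["ee_rot"]); 
    print("t",round(o["clock"],2),"pos",np.round(o["position"],4),"yaw",round(np.degrees(np.arctan2(*R.as_matrix()[1::-1,1])),1),"grip",round(o["grip_width"],3),"q",np.round(o["joint_pos"],2))
    for X in targets: print(X,np.round(R.inv().apply(np.array(X)-o["position"]),4))
    if yaw is not None:
        a=np.radians(yaw); y=np.array([np.cos(a),np.sin(a),0]); z=np.array([0,0,-1.]); x=np.cross(y,z)
        print("turn",np.round((R.inv()*Ro.from_matrix(np.c_[x,y,z])).as_rotvec(),4))
E
python3 -c "
from h import *
go((.42,.3,.2),(.4455,.004,.15),yaw=57)"
```

```text
t 0.2 pos [0.1593 0.6041 0.2418] yaw 75.2 grip 0.998 q [-1.34  0.33 -0.06  1.46  0.02  1.35 -0.09]
(0.42, 0.3, 0.2) [-0.3296 -0.2276  0.042 ]
(0.4455, 0.004, 0.15) [-0.4298 -0.5073  0.0923]
turn [-8.000e-04  2.000e-04  3.181e-01]
```

The rows are not in the units I measure in: shifts go in shares of 0.8 m and turns go in shares of 4 rad. I convert before sending: -0.507 m / 0.8 = -0.6338, -0.33 m / 0.8 = -0.4125, 0.318 rad / 4 = 0.0795.

Request:
{"method": "move_arm", "body": {
  "plan": [
    {"delta_pos":[-0.4125,-0.285,0.0525],"turn":[0,0,0.0795],"fingers":0.3},
    {"delta_pos":[-0.4125,-0.285,0.0525],"turn":[0,0,0.0795],"fingers":0.3},
    {"delta_pos":[-0.4125,-0.285,0.0525],"turn":[0,0,0.0795],"fingers":0.3},
    {"delta_pos":[-0.4125,-0.285,0.0525],"turn":[0,0,0.0795],"fingers":0.3},
    {"delta_pos":[-0.4125,-0.285,0.0525],"turn":[0,0,0.0795],"fingers":0.3},
    {"delta_pos":[-0.4125,-0.285,0.0525],"turn":[0,0,0.0795],"fingers":0.3},
    {"delta_pos":[-0.5375,-0.6338,0.115],"turn":[0,0,0.0795],"fingers":0.3},
    {"delta_pos":[-0.5375,-0.6338,0.115],"turn":[0,0,0.0795],"fingers":0.3},
    {"delta_pos":[-0.5375,-0.6338,0.115],"turn":[0,0,0.0795],"fingers":0.3},
    {"delta_pos":[-0.5375,-0.6338,0.115],"turn":[0,0,0.0795],"fingers":0.3},
    {"delta_pos":[-0.5375,-0.6338,0.115],"turn":[0,0,0.0795],"fingers":0.3},
    {"delta_pos":[-0.5375,-0.6338,0.115],"turn":[0,0,0.0795],"fingers":0.3}
  ]
}}

```text
clock: 1.7
position: [0.4455, 0.0006, 0.1499]
ee_rot: [0.287, 0.958, -0.0, -0.0]
ft_force: [0.1, 0.9, -0.1]
grip_width: 0.705
grasp_force: 0.0
```

```bash
python3 -c "
from h import *
go((.4455,.004,.15),(.4455,.004,.037),yaw=57)
w=camera('wrist'); cv2.imwrite('pics/w1.png',w['color'][:,:,::-1]); print(w['tool_from_camera'])"
```

```text
t 1.7 pos [0.4455 0.0006 0.1499] yaw 56.7 grip 0.705 q [-0.61 -0.01  0.52  2.05  0.    1.09  0.89]
(0.4455, 0.004, 0.15) [ 0.0019  0.0028 -0.0001]
(0.4455, 0.004, 0.037) [0.0019 0.0029 0.1129]
turn [-0.0006 -0.0003 -0.0058]
[[-9.01044532e-04 -9.63538427e-01 -2.67568471e-01  6.83897776e-02]
 [ 9.99999211e-01 -1.10252335e-03  6.02760818e-04 -1.28908681e-03]
 [-8.75783697e-04 -2.67567717e-01  9.63538660e-01 -1.32228856e-01]
 [ 0.00000000e+00  0.00000000e+00  0.00000000e+00  1.00000000e+00]]
```

View pics/w1.png

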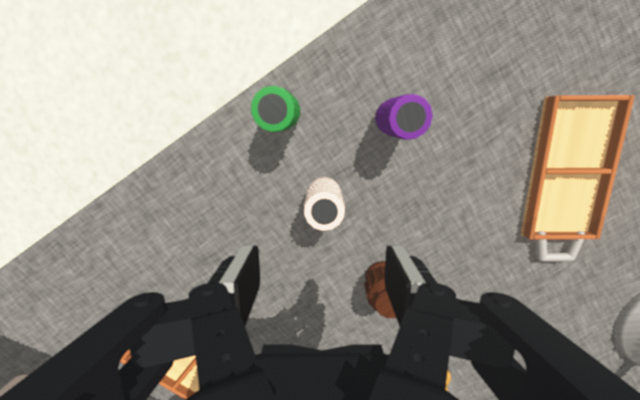

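The wrist view shows the white socket rim centred at (325,211) between the jaws, with green (274,108) and purple (408,117) clear of it. Tray2 is at right, handle at (560,247). I'll check the socket and tray2 with wrist rays.

```bash
cat >> h.py <<'E'
def wcam():
    o=get_obs(); w=camera("wrist"); A=w["tool_from_camera"]; R=Ro.from_quat(o["ee_rot"]).as_matrix()
    Rw=R@A[:3,:3]; tw=R@A[:3,3]+o["position"]; w["R"]=Rw.T; w["t"]=-Rw.T@tw; return w
def blob(c,m,seed):
    m=cv2.morphologyEx(m.astype(np.uint8),cv2.MORPH_CLOSE,np.ones((5,5))); k,l=cv2.connectedComponents(m)
    return l==l[seed[1],seed[0]]
def tray(c,seed,h=.013):
    hs=cv2.cvtColor(c["color"],cv2.COLOR_RGB2HSV)
    m=blob(c,(hs[...,0]<24)&(hs[...,1]>70)&(hs[...,2]>60),seed); v,u=np.nonzero(m)
    r=cv2.minAreaRect((ray(c,np.c_[u,v],h)[:,:2]*1000).astype(np.float32)); print("tray",r,"z",np.nanpercentile(cloud(c)[m][:,2],[50,95])); return r
E
python3 -c "
from h import *
w=wcam(); print(ray(w,(325,211),.06)); W=cloud(w)
print(np.nanmedian(W[195:206,320:330,2]),'rim z',np.nanpercentile(W[190:232,303:346,2],95)); tray(w,(585,130)); print(ray(w,(560,247),.01))
go((.4455,.004,.037),yaw=57)"
```

```text
[[0.44536768 0.00296219 0.06      ]]
0.06110572509325306 rim z 0.06191227683737944
tray ((545.1300048828125, 192.652587890625), (73.8633804321289, 125.54802703857422), 56.8272705078125) z [0.00538841 0.01512263]
[[0.607589   0.15858264 0.01      ]]
t 1.8 pos [0.4458 0.0036 0.1502] yaw 56.9 grip 0.698 q [-0.62 -0.01  0.51  2.05  0.    1.1   0.89]
(0.4455, 0.004, 0.037) [0.0004 0.0002 0.1132]
turn [-0.     -0.0003 -0.0023]
```

In the tool's units: 0.113 m / 0.8 = 0.1413, 0.06 m / 0.8 = 0.075.

Request:
{"method": "move_arm", "body": {
  "plan": [
    {"delta_pos":[0,0,0.075],"turn":[0,0,0],"fingers":0.3},
    {"delta_pos":[0,0,0.125],"turn":[0,0,0],"fingers":0.3},
    {"delta_pos":[0,0,0.1413],"turn":[0,0,0],"fingers":0.3},
    {"delta_pos":[0,0,0.1413],"turn":[0,0,0],"fingers":0.3},
    {"delta_pos":[0,0,0.1413],"turn":[0,0,0],"fingers":0.9},
    {"delta_pos":[0,0,0.1413],"turn":[0,0,0],"fingers":0.9},
    {"delta_pos":[0,0,0.1413],"turn":[0,0,0],"fingers":0.9},
    {"delta_pos":[0,0,0.1413],"turn":[0,0,0],"fingers":0.9},
    {"delta_pos":[0,0,0.1413],"turn":[0,0,0],"fingers":0.9},
    {"delta_pos":[0,0,0.075],"turn":[0,0,0],"fingers":0.9},
    {"delta_pos":[0,0,0.0125],"turn":[0,0,0],"fingers":0.9},
    {"delta_pos":[0,0,0],"turn":[0,0,0],"fingers":0.9}
  ],
  "force": 40
}}

```text
clock: 3.3
position: [0.4478, 0.0048, 0.1541]
ee_rot: [0.284, 0.959, 0.002, 0.003]
ft_force: [0.2, -0.2, -0.8]
grip_width: 0.338
grasp_force: 39.7
```

```bash
python3 -c "
from h import *
c=np.array([.5473,.1965]); d=np.array([np.cos(np.radians(-32.9)),np.sin(np.radians(-32.9))])
b=c+.03*d; print(b,c-.03*d); go((*b,.15),(*b,.042),yaw=57)"
```

```text
[0.5724886  0.18020477] [0.5221114  0.21279523]
t 3.3 pos [0.4478 0.0048 0.1541] yaw 57.0 grip 0.338 q [-0.64 -0.01  0.53  2.05  0.01  1.1   0.88]
(np.float64(0.5724885959360324), np.float64(0.18020476650147987), 0.15) [-0.0089  0.215   0.0053]
(np.float64(0.5724885959360324), np.float64(0.18020476650147987), 0.042) [-0.0085  0.2144  0.1133]
turn [ 0.0056  0.0038 -0.0002]
```

Request:
{"method": "move_arm", "body": {
  "plan": [
    {"delta_pos":[-0.0031,0.0688,0],"turn":[0,0,0],"fingers":0.9},
    {"delta_pos":[-0.0063,0.1375,0],"turn":[0,0,0],"fingers":0.9},
    {"delta_pos":[-0.0094,0.2,0],"turn":[0,0,0],"fingers":0.9},
    {"delta_pos":[-0.0125,0.25,0],"turn":[0,0,0],"fingers":0.9},
    {"delta_pos":[-0.0125,0.2713,0],"turn":[0,0,0],"fingers":0.9},
    {"delta_pos":[-0.0125,0.2713,0],"turn":[0,0,0],"fingers":0.9},
    {"delta_pos":[-0.0125,0.2713,0],"turn":[0,0,0],"fingers":0.9},
    {"delta_pos":[-0.0125,0.2713,0],"turn":[0,0,0],"fingers":0.9}
  ]
}}

```text
clock: 4.3
position: [0.5721, 0.1798, 0.1506]
ee_rot: [0.285, 0.959, 0.0, -0.0]
ft_force: [-0.0, 0.5, -0.2]
grip_width: 0.337
grasp_force: 39.8
```

```bash
python3 -c "
from h import *
go((.5725,.180,.042),yaw=57)
w=wcam(); cv2.imwrite('pics/w2.png',w['color'][:,:,::-1])"
```

```text
t 4.3 pos [0.5721 0.1798 0.1506] yaw 56.9 grip 0.337 q [-0.74  0.36  0.44  1.67 -0.17  1.15  0.74]
(0.5725, 0.18, 0.042) [-0.0002  0.0004  0.1086]
turn [ 0.0003 -0.0001 -0.0015]
```

View pics/w2.png

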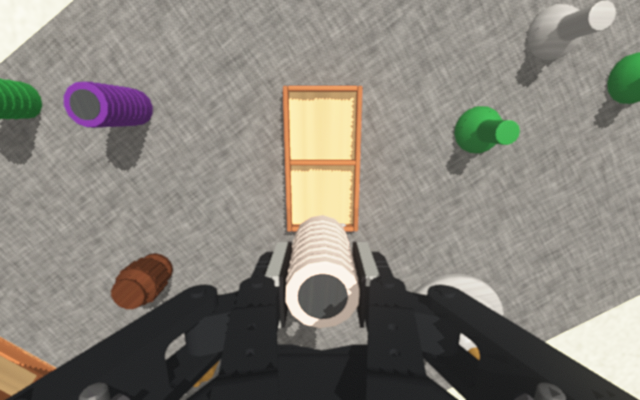

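The wrist view shows the tray row centred on the jaws (sides at columns 285 and 360). Its far end is at (323,88), the divider at (323,162) and the handle-end wall at (322,230). I'll check along the row.

```bash
python3 -c "
from h import *
w=wcam(); d=np.array([np.cos(np.radians(-32.9)),np.sin(np.radians(-32.9))]); n=np.array([-d[1],d[0]]); c=np.array([.5473,.1965])
for p in [(323,88),(323,161.5),(288,161),(358,161),(323,229)]:
  q=ray(w,p,.014)[0,:2]-c; print(p,q@d,q@n)"
```

```text
(323, 88) -0.060117694334485425 -0.00014141196558354073
(323, 161.5) -0.0011437102805373273 -0.0003120995304931733
(288, 161) -0.0016891307496288725 -0.030104482814574996
(358, 161) -0.0014502504431978098 0.029491183673172924
(323, 229) 0.059881888610061 -0.0004887250551017794
```

In the tool's units: 0.1085 m / 0.8 = 0.1356, 0.108 m / 0.8 = 0.135.

Request:
{"method": "move_arm", "body": {
  "plan": [
    {"delta_pos":[0,0,0.0625],"turn":[0,0,0],"fingers":0.9},
    {"delta_pos":[0,0,0.1063],"turn":[0,0,0],"fingers":0.9},
    {"delta_pos":[0,0,0.125],"turn":[0,0,0],"fingers":0.9},
    {"delta_pos":[0,0,0.135],"turn":[0,0,0],"fingers":0.9},
    {"delta_pos":[0,0,0.1356],"turn":[0,0,0],"fingers":0.9},
    {"delta_pos":[0,0,0.1356],"turn":[0,0,0],"fingers":0.9},
    {"delta_pos":[0,0,0.1356],"turn":[0,0,0],"fingers":0.5},
    {"delta_pos":[0,0,0.1356],"turn":[0,0,0],"fingers":0.4},
    {"delta_pos":[0,0,0.1356],"turn":[0,0,0],"fingers":0.4},
    {"delta_pos":[0,0,0.075],"turn":[0,0,0],"fingers":0.4},
    {"delta_pos":[0,0,0.0125],"turn":[0,0,0],"fingers":0.4},
    {"delta_pos":[0,0,0],"turn":[0,0,0],"fingers":0.4}
  ]
}}

```text
clock: 5.9
position: [0.5742, 0.1815, 0.154]
ee_rot: [0.284, 0.959, 0.002, 0.002]
ft_force: [0.6, 0.1, -0.2]
grip_width: 0.596
grasp_force: 0.0
```

```bash
python3 -c "
from h import *
go((.644,.0005,.14),(.644,.0005,.026),yaw=57)
w=wcam(); cv2.imwrite('pics/w3.png',w['color'][:,:,::-1])"
```

```text
t 5.9 pos [0.5742 0.1815 0.154 ] yaw 57.0 grip 0.596 q [-0.74  0.36  0.45  1.66 -0.17  1.15  0.74]
(0.644, 0.0005, 0.14) [-0.1571 -0.1138  0.0139]
(0.644, 0.0005, 0.026) [-0.1568 -0.1144  0.1279]
turn [ 0.005   0.0029 -0.0001]
```

View pics/w3.png

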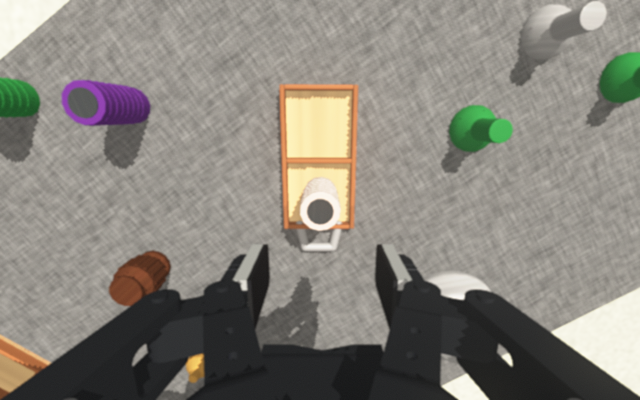

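The tall socket stands upright in the handle bay (rim at (320,210)). Next is the finial.

In the tool's units: -0.158 m / 0.8 = -0.1975, -0.14 m / 0.8 = -0.175.

Request:
{"method": "move_arm", "body": {
  "plan": [
    {"delta_pos":[-0.0625,-0.0438,0],"turn":[0,0,0],"fingers":0.4},
    {"delta_pos":[-0.125,-0.0875,0],"turn":[0,0,0],"fingers":0.4},
    {"delta_pos":[-0.175,-0.1238,0.0063],"turn":[0,0,0],"fingers":0.4},
    {"delta_pos":[-0.1975,-0.1388,0.0131],"turn":[0,0,0],"fingers":0.4},
    {"delta_pos":[-0.1975,-0.1388,0.0131],"turn":[0,0,0],"fingers":0.4},
    {"delta_pos":[-0.1975,-0.1388,0.0131],"turn":[0,0,0],"fingers":0.4},
    {"delta_pos":[-0.1975,-0.1388,0.0131],"turn":[0,0,0],"fingers":0.4}
  ]
}}

```text
clock: 6.82
position: [0.6442, 0.0037, 0.1396]
ee_rot: [0.283, 0.959, 0.0, -0.0]
ft_force: [0.2, 0.6, 0.2]
grip_width: 0.602
grasp_force: 0.0
```

```bash
python3 -c "
from h import *
go((.644,.0005,.026),yaw=57)
w=wcam(); hs=cv2.cvtColor(w['color'],cv2.COLOR_RGB2HSV); W=cloud(w)
m=(hs[...,0]>12)&(hs[...,0]<28)&(hs[...,1]>120)&(np.hypot(W[...,0]-.644,W[...,1])<.03)
v,u=np.nonzero(m); print(len(u),u.mean(),v.mean(),v.min(),v.max()); P=W[m]; 
for a,b in((0.0,.008),(.018,.042),(.046,.07)):
  Q=P[(P[:,2]>a)&(P[:,2]<b)]; print(len(Q), cv2.minEnclosingCircle(Q[:,:2].astype(np.float32)) if len(Q) else '')
print('top z',np.percentile(P[:,2],98))
T=camera('top'); hs=cv2.cvtColor(T['color'],cv2.COLOR_RGB2HSV)"
```

```text
t 6.83 pos [0.6442 0.0037 0.1396] yaw 57.1 grip 0.602 q [-0.45  0.48  0.5   1.55 -0.24  1.17  1.09]
(0.644, 0.0005, 0.026) [-0.0016 -0.0029  0.1136]
turn [ 0.0005 -0.0007  0.0024]
1090 316.6229357798165 205.18623853211008 185 226
144 ((0.6459056735038757, -0.0008346615359187126), 0.01683688908815384)
187 ((0.6407925486564636, -0.0005081063136458397), 0.011584769934415817)
420 ((0.6427650451660156, -0.001681002788245678), 0.009560211561620235)
top z 0.05698352172911438
```

In the tool's units: 0.1135 m / 0.8 = 0.1419, -0.0005 m / 0.8 = -0.0006.

Request:
{"method": "move_arm", "body": {
  "plan": [
    {"delta_pos":[0,-0.0006,0.05],"turn":[0,0,0],"fingers":0.4},
    {"delta_pos":[0,-0.0006,0.1125],"turn":[0,0,0],"fingers":0.4},
    {"delta_pos":[0,-0.0006,0.1419],"turn":[0,0,0],"fingers":0.4},
    {"delta_pos":[0,-0.0006,0.1419],"turn":[0,0,0],"fingers":0.4},
    {"delta_pos":[0,-0.0006,0.1419],"turn":[0,0,0],"fingers":0.9},
    {"delta_pos":[0,-0.0006,0.1419],"turn":[0,0,0],"fingers":0.9},
    {"delta_pos":[0,-0.0006,0.1419],"turn":[0,0,0],"fingers":0.9},
    {"delta_pos":[0,-0.0006,0.1419],"turn":[0,0,0],"fingers":0.9},
    {"delta_pos":[0,-0.0006,0.1419],"turn":[0,0,0],"fingers":0.9},
    {"delta_pos":[0,0,0.075],"turn":[0,0,0],"fingers":0.9},
    {"delta_pos":[0,0,0],"turn":[0,0,0],"fingers":0.9},
    {"delta_pos":[0,0,-0.025],"turn":[0,0,0],"fingers":0.9}
  ],
  "force": 40
}}

```text
clock: 8.43
position: [0.6463, 0.0017, 0.1647]
ee_rot: [0.284, 0.959, 0.001, 0.003]
ft_force: [0.8, -0.6, -0.8]
grip_width: 0.265
grasp_force: 39.6
```

```bash
python3 -c "
from h import *
go((.6440,.0005,.16),(.5221,.213,.16),yaw=57)
w=wcam(); cv2.imwrite('pics/w4.png',w['color'][:,:,::-1])"
```

```text
t 8.43 pos [0.6463 0.0017 0.1647] yaw 57.0 grip 0.265 q [-0.46  0.46  0.51  1.53 -0.23  1.21  1.09]
(0.644, 0.0005, 0.16) [ 0.0013 -0.0023  0.0047]
(0.5221, 0.213, 0.16) [0.2193 0.1095 0.0041]
turn [ 0.0045  0.0049 -0.0001]
```

View pics/w4.png

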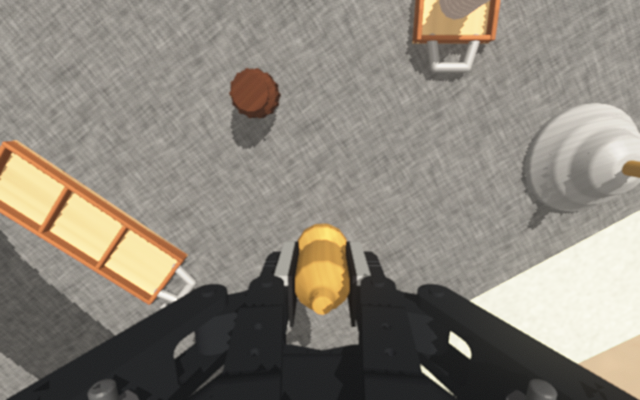

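The finial is held upright at (322,270). Carrying it to tray2's other bay.

In the tool's units: 0.218 m / 0.8 = 0.2725, 0.112 m / 0.8 = 0.14.

Request:
{"method": "move_arm", "body": {
  "plan": [
    {"delta_pos":[0.0625,0.0313,0],"turn":[0,0,0],"fingers":0.9},
    {"delta_pos":[0.125,0.0625,0],"turn":[0,0,0],"fingers":0.9},
    {"delta_pos":[0.1875,0.0963,0],"turn":[0,0,0],"fingers":0.9},
    {"delta_pos":[0.2438,0.125,0],"turn":[0,0,0],"fingers":0.9},
    {"delta_pos":[0.2725,0.14,0],"turn":[0,0,0],"fingers":0.9},
    {"delta_pos":[0.2725,0.14,0],"turn":[0,0,0],"fingers":0.9},
    {"delta_pos":[0.2725,0.14,0],"turn":[0,0,0],"fingers":0.9},
    {"delta_pos":[0.2725,0.14,0],"turn":[0,0,0],"fingers":0.9},
    {"delta_pos":[0.2725,0.14,0],"turn":[0,0,0],"fingers":0.9}
  ]
}}

```text
clock: 9.6
position: [0.523, 0.2137, 0.1597]
ee_rot: [0.285, 0.959, -0.0, 0.0]
ft_force: [0.4, -0.1, -0.8]
grip_width: 0.268
grasp_force: 39.6
```

```bash
python3 -c "
from h import *
go((.5217,.213,.031),yaw=57)"
```

```text
t 9.6 pos [0.523  0.2137 0.1597] yaw 56.9 grip 0.268 q [-0.84  0.27  0.43  1.75 -0.12  1.15  0.63]
(0.5217, 0.213, 0.031) [ 0.0007 -0.0013  0.1287]
turn [-0.0002  0.0001 -0.0013]
```

In the tool's units: 0.1285 m / 0.8 = 0.1606, 0.12 m / 0.8 = 0.15.

Request:
{"method": "move_arm", "body": {
  "plan": [
    {"delta_pos":[0,-0.0013,0.0688],"turn":[0,0,0],"fingers":0.9},
    {"delta_pos":[0,-0.0013,0.125],"turn":[0,0,0],"fingers":0.9},
    {"delta_pos":[0,-0.0013,0.15],"turn":[0,0,0],"fingers":0.9},
    {"delta_pos":[0,-0.0013,0.16],"turn":[0,0,0],"fingers":0.9},
    {"delta_pos":[0,-0.0013,0.1606],"turn":[0,0,0],"fingers":0.9},
    {"delta_pos":[0,-0.0013,0.1606],"turn":[0,0,0],"fingers":0.9},
    {"delta_pos":[0,-0.0013,0.1606],"turn":[0,0,0],"fingers":0.5},
    {"delta_pos":[0,-0.0013,0.1606],"turn":[0,0,0],"fingers":0.4},
    {"delta_pos":[0,-0.0013,0.1606],"turn":[0,0,0],"fingers":0.4},
    {"delta_pos":[0,0,0.1],"turn":[0,0,0],"fingers":0.4},
    {"delta_pos":[0,0,0.025],"turn":[0,0,0],"fingers":0.4},
    {"delta_pos":[0,0,0],"turn":[0,0,0],"fingers":0.4}
  ]
}}

```text
clock: 11.1
position: [0.5242, 0.2151, 0.1637]
ee_rot: [0.284, 0.959, 0.002, 0.002]
ft_force: [-0.4, 0.3, -0.1]
grip_width: 0.598
grasp_force: 0.0
```

```bash
python3 -c "
from h import *
go((.5619,.4075,.16),yaw=-72)
w=wcam(); cv2.imwrite('pics/w5.png',w['color'][:,:,::-1])"
```

```text
t 11.1 pos [0.5242 0.2151 0.1637] yaw 57.0 grip 0.598 q [-0.85  0.27  0.44  1.75 -0.12  1.15  0.63]
(0.5619, 0.4075, 0.16) [0.0732 0.1819 0.0044]
turn [ 0.0051 -0.0044  2.2513]
```

View pics/w5.png

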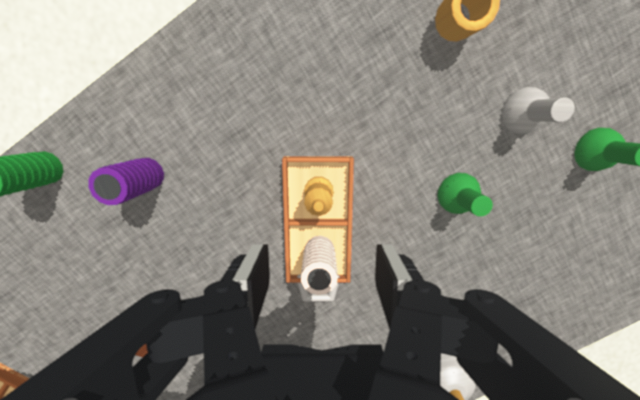

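Both tray2 parts stand upright: finial at (318,195), tall socket at (318,275). Next is the bell cap.

In the tool's units: 0.185 m / 0.8 = 0.2313, 0.16 m / 0.8 = 0.2, 2.16 rad / 4 = 0.54.

Request:
{"method": "move_arm", "body": {
  "plan": [
    {"delta_pos":[0,0,-0.0125],"turn":[0,0,0.045],"fingers":0.4},
    {"delta_pos":[0.0125,0.025,0],"turn":[0,0,0.09],"fingers":0.4},
    {"delta_pos":[0.025,0.0625,0],"turn":[0,0,0.135],"fingers":0.4},
    {"delta_pos":[0.0375,0.1,0],"turn":[0,0,0.18],"fingers":0.4},
    {"delta_pos":[0.0563,0.1375,0],"turn":[0,0,0.225],"fingers":0.4},
    {"delta_pos":[0.0688,0.175,0],"turn":[0,0,0.27],"fingers":0.4},
    {"delta_pos":[0.0813,0.2,0],"turn":[0,0,0.315],"fingers":0.4},
    {"delta_pos":[0.0913,0.2313,0],"turn":[0,0,0.36],"fingers":0.4},
    {"delta_pos":[0.0913,0.2313,0],"turn":[0,0,0.405],"fingers":0.4},
    {"delta_pos":[0.0913,0.2313,0],"turn":[0,0,0.45],"fingers":0.4},
    {"delta_pos":[0.0913,0.2313,0],"turn":[0,0,0.495],"fingers":0.4},
    {"delta_pos":[0.0913,0.2313,0],"turn":[0,0,0.54],"fingers":0.4}
  ]
}}

```text
clock: 12.65
position: [0.5619, 0.4094, 0.1589]
ee_rot: [0.98, 0.199, -0.0, 0.0]
ft_force: [-0.4, -0.7, 0.5]
grip_width: 0.599
grasp_force: 0.0
```

In the tool's units: 0.09 rad / 4 = 0.0225.

Request:
{"method": "move_arm", "body": {
  "plan": [
    {"delta_pos":[0,0,0],"turn":[0,0,0.0225],"fingers":0.4},
    {"delta_pos":[0,0,0],"turn":[0,0,0.0225],"fingers":0.4},
    {"delta_pos":[0,0,0],"turn":[0,0,0.0225],"fingers":0.4},
    {"delta_pos":[0,0,0],"turn":[0,0,0.0225],"fingers":0.4}
  ]
}}

```text
clock: 13.15
position: [0.5621, 0.4094, 0.1597]
ee_rot: [0.987, 0.158, -0.0, -0.0]
ft_force: [-0.4, -0.0, -0.6]
grip_width: 0.602
grasp_force: 0.0
```

```bash
python3 -c "
from h import *
go((.5619,.4075,.029),yaw=-72)
w=wcam(); cv2.imwrite('pics/w6.png',w['color'][:,:,::-1])
W=cloud(w); P=W.reshape(-1,3); P=P[np.hypot(P[:,0]-.562,P[:,1]-.4075)<.035]; P=P[P[:,2]>.04]; print(len(P),np.percentile(P[:,2],95),cv2.minEnclosingCircle(P[:,:2].astype(np.float32)))"
```

```text
t 13.15 pos [0.5621 0.4094 0.1597] yaw -71.8 grip 0.602 q [-1.2   0.64  0.77  1.39 -0.45  1.29 -1.66]
(0.5619, 0.4075, 0.029) [-0.0008  0.0018  0.1307]
turn [-0.0001  0.0001  0.0028]
21991 0.24594285259573856 ((0.5690248608589172, 0.4092935025691986), 0.0341838002204895)
```

View pics/w6.png

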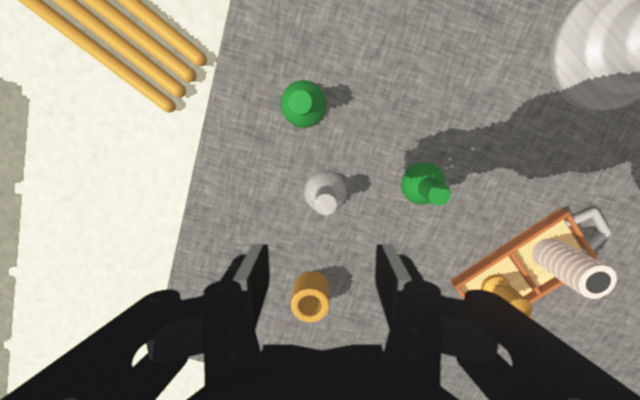

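The steel bell's top is at (326,203), in line with the jaws. Green ones at (303,103) and (430,187) and the collar at (310,300) are clear of the fingers.

In the tool's units: 0.1305 m / 0.8 = 0.1631, 0.13 m / 0.8 = 0.1625.

Request:
{"method": "move_arm", "body": {
  "plan": [
    {"delta_pos":[0,0.0019,0.0625],"turn":[0,0,0],"fingers":0.4},
    {"delta_pos":[0,0.0019,0.125],"turn":[0,0,0],"fingers":0.4},
    {"delta_pos":[0,0.0019,0.1625],"turn":[0,0,0],"fingers":0.4},
    {"delta_pos":[0,0.0019,0.1631],"turn":[0,0,0],"fingers":0.4},
    {"delta_pos":[0,0.0019,0.1631],"turn":[0,0,0],"fingers":0.95},
    {"delta_pos":[0,0.0019,0.1631],"turn":[0,0,0],"fingers":0.95},
    {"delta_pos":[0,0.0019,0.1631],"turn":[0,0,0],"fingers":0.95},
    {"delta_pos":[0,0.0019,0.1631],"turn":[0,0,0],"fingers":0.95},
    {"delta_pos":[0,0.0019,0.1631],"turn":[0,0,0],"fingers":0.95},
    {"delta_pos":[0,0,0.1],"turn":[0,0,0],"fingers":0.95},
    {"delta_pos":[0,0,0.025],"turn":[0,0,0],"fingers":0.95},
    {"delta_pos":[0,0,0],"turn":[0,0,0],"fingers":0.95}
  ],
  "force": 40
}}

```text
clock: 14.7
position: [0.5637, 0.4101, 0.1648]
ee_rot: [0.988, 0.157, 0.003, -0.002]
ft_force: [-0.0, 0.1, -2.0]
grip_width: 0.188
grasp_force: 39.1
```

```bash
python3 -c "
from h import *
c=np.array([.552,-.2065]); a=np.radians(18.1); d=np.array([np.cos(a),np.sin(a)])
for k in(.06,0,-.06): print(c+k*d)
b=c+.06*d
go((.562,.409,.16),(.6,.1,.16),(*b,.16),yaw=-72)"
```

```text
[ 0.60903094 -0.18785941]
[ 0.552  -0.2065]
[ 0.49496906 -0.22514059]
t 14.7 pos [0.5637 0.4101 0.1648] yaw -71.9 grip 0.188 q [-1.2   0.64  0.77  1.38 -0.45  1.29 -1.66]
(0.562, 0.409, 0.16) [-0.002   0.0005  0.0048]
(0.6, 0.1, 0.16) [-0.0618  0.306   0.0037]
(np.float64(0.6090309438976671), np.float64(-0.18785941422215607), 0.16) [-0.1426  0.5825  0.0026]
turn [-0.0024 -0.0058  0.0016]
```

In the tool's units: 0.582 m / 0.8 = 0.7275, 0.16 m / 0.8 = 0.2.

Request:
{"method": "move_arm", "body": {
  "plan": [
    {"delta_pos":[-0.0125,0.05,0],"turn":[0,0,0],"fingers":0.95},
    {"delta_pos":[-0.03,0.125,0],"turn":[0,0,0],"fingers":0.95},
    {"delta_pos":[-0.0488,0.2,0],"turn":[0,0,0],"fingers":0.95},
    {"delta_pos":[-0.0663,0.275,0],"turn":[0,0,0],"fingers":0.95},
    {"delta_pos":[-0.085,0.35,0],"turn":[0,0,0],"fingers":0.95},
    {"delta_pos":[-0.1025,0.425,0],"turn":[0,0,0],"fingers":0.95},
    {"delta_pos":[-0.1213,0.5,0],"turn":[0,0,0],"fingers":0.95},
    {"delta_pos":[-0.1388,0.575,0],"turn":[0,0,0],"fingers":0.95},
    {"delta_pos":[-0.1575,0.65,0],"turn":[0,0,0],"fingers":0.95},
    {"delta_pos":[-0.17,0.7,0],"turn":[0,0,0],"fingers":0.95},
    {"delta_pos":[-0.1756,0.7275,0],"turn":[0,0,0],"fingers":0.95},
    {"delta_pos":[-0.1756,0.7275,0],"turn":[0,0,0],"fingers":0.95}
  ]
}}

```text
clock: 16.2
position: [0.6085, -0.1896, 0.1595]
ee_rot: [0.988, 0.156, -0.0, 0.0]
ft_force: [0.1, 0.9, -1.0]
grip_width: 0.188
grasp_force: 39.2
```

Request:
{"method": "move_arm", "body": {
  "plan": [
    {"delta_pos":[0,0,0],"turn":[0,0,0],"fingers":0.95},
    {"delta_pos":[0,0,0],"turn":[0,0,0],"fingers":0.95},
    {"delta_pos":[0,0,0],"turn":[0,0,0],"fingers":0.95}
  ]
}}

```text
clock: 16.58
position: [0.6095, -0.1863, 0.1598]
ee_rot: [0.987, 0.158, 0.0, -0.0]
ft_force: [-0.5, -0.2, -1.4]
grip_width: 0.188
grasp_force: 39.2
```

```bash
python3 -c "
from h import *
go((.609,-.188,.034),yaw=-72)
w=wcam(); cv2.imwrite('pics/w7.png',w['color'][:,:,::-1])"
```

```text
t 16.57 pos [ 0.6095 -0.1863  0.1598] yaw -71.8 grip 0.188 q [-0.42  0.55  0.89  1.57 -0.44  1.24 -0.71]
(0.609, -0.188, 0.034) [-0.0011  0.0015  0.1258]
turn [-0.0004 -0.0002  0.0031]
```

View pics/w7.png

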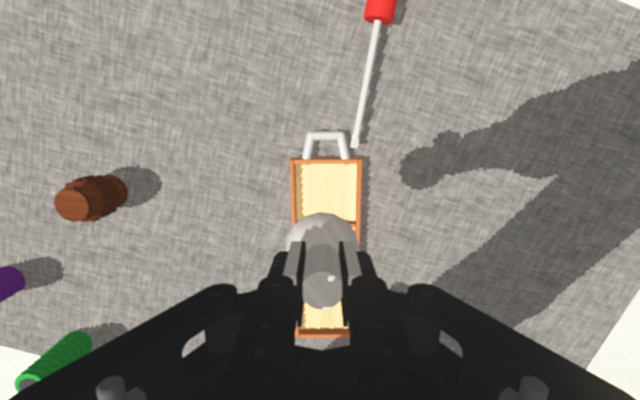

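The wrist view shows tray3: handle-end wall at row 159, sides at columns 292 and 361, far end at row 334. The screwdriver tip at (355,146) lies beyond it.

```bash
python3 -c "
from h import *
w=wcam(); c=np.array([.552,-.2065]); a=np.radians(18.1); d=np.array([np.cos(a),np.sin(a)]); n=np.array([-d[1],d[0]])
for p in [(326,160),(291,160),(362,160),(358,223),(293,223),(323,333),(298,333),(349,333)]:
  q=ray(w,p,.014)[0,:2]-c; print(p,q@d,q@n)"
```

```text
(326, 160) 0.0901082545568921 -0.002511932543390455
(291, 160) 0.0901031158813267 0.02826885245708631
(362, 160) 0.09011353969987589 -0.03417006075343773
(358, 223) 0.03166321303886986 -0.03243414362980233
(293, 223) 0.031649375124125065 0.027922138852331285
(323, 333) -0.08775478133354084 -6.205419324653587e-05
(298, 333) -0.08776395448062539 0.02566217955187896
(349, 333) -0.08774524179436353 -0.026813760379976088
```

In the tool's units: 0.126 m / 0.8 = 0.1575, 0.003 m / 0.8 = 0.0038.

Request:
{"method": "move_arm", "body": {
  "plan": [
    {"delta_pos":[0,0.0038,0.0625],"turn":[0,0,0],"fingers":0.95},
    {"delta_pos":[0,0.0038,0.125],"turn":[0,0,0],"fingers":0.95},
    {"delta_pos":[0,0.0038,0.1475],"turn":[0,0,0],"fingers":0.95},
    {"delta_pos":[0,0.0038,0.1563],"turn":[0,0,0],"fingers":0.95},
    {"delta_pos":[0,0.0038,0.1575],"turn":[0,0,0],"fingers":0.95},
    {"delta_pos":[0,0.0038,0.1575],"turn":[0,0,0],"fingers":0.95},
    {"delta_pos":[0,0.0038,0.1575],"turn":[0,0,0],"fingers":0.6},
    {"delta_pos":[0,0.0038,0.1575],"turn":[0,0,0],"fingers":0.45},
    {"delta_pos":[0,0.0038,0.1575],"turn":[0,0,0],"fingers":0.4},
    {"delta_pos":[0,0.0038,0.1],"turn":[0,0,0],"fingers":0.35},
    {"delta_pos":[0,0.0038,0.025],"turn":[0,0,0],"fingers":0.35},
    {"delta_pos":[0,0.0038,0],"turn":[0,0,0],"fingers":0.35}
  ]
}}

```text
clock: 18.18
position: [0.6115, -0.1911, 0.1636]
ee_rot: [0.988, 0.157, 0.002, 0.001]
ft_force: [0.7, -1.0, -0.8]
grip_width: 0.65
grasp_force: 0.0
```

```bash
python3 -c "
from h import *
go((.61,-.190,.16),(.546,.0045,.16),yaw=-72)
S=camera('side'); T=camera('top'); cv2.imwrite('pics/s8.png',cv2.resize(S['color'][120:300,180:420],(800,600),interpolation=cv2.INTER_CUBIC)[:,:,::-1])"
```

```text
t 18.18 pos [ 0.6115 -0.1911  0.1636] yaw -71.9 grip 0.65 q [-0.41  0.55  0.89  1.56 -0.44  1.24 -0.7 ]
(0.61, -0.19, 0.16) [-0.0011 -0.0016  0.0036]
(0.546, 0.0045, 0.16) [-0.0016 -0.2063  0.0031]
turn [ 0.0023 -0.0041  0.0012]
```

View pics/s8.png

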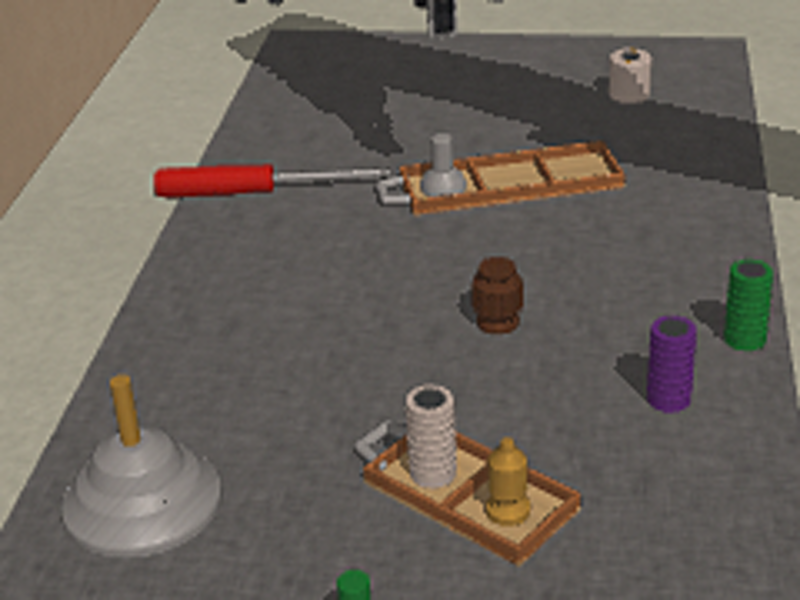

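Side view: bell cap upright in tray3's handle bay (443,165). The tray2 parts are upright, and the screwdriver, lamp base and the rest are untouched. Next is the spacer at (497,295).

In the tool's units: -0.204 m / 0.8 = -0.255, -0.001 m / 0.8 = -0.0013.

Request:
{"method": "move_arm", "body": {
  "plan": [
    {"delta_pos":[0,-0.0625,0],"turn":[0,0,0],"fingers":0.3},
    {"delta_pos":[0,-0.125,0],"turn":[0,0,0],"fingers":0.3},
    {"delta_pos":[0,-0.1875,0],"turn":[0,0,0],"fingers":0.3},
    {"delta_pos":[-0.0013,-0.2375,0],"turn":[0,0,0],"fingers":0.3},
    {"delta_pos":[-0.0013,-0.255,0],"turn":[0,0,0],"fingers":0.3},
    {"delta_pos":[-0.0013,-0.255,0],"turn":[0,0,0],"fingers":0.3},
    {"delta_pos":[-0.0013,-0.255,0],"turn":[0,0,0],"fingers":0.3},
    {"delta_pos":[-0.0013,-0.255,0],"turn":[0,0,0],"fingers":0.3},
    {"delta_pos":[-0.0013,-0.255,0],"turn":[0,0,0],"fingers":0.3}
  ]
}}

```text
clock: 19.4
position: [0.5461, 0.0024, 0.1598]
ee_rot: [0.988, 0.157, 0.0, 0.0]
ft_force: [0.1, -0.8, -0.0]
grip_width: 0.7
grasp_force: 0.0
```

```bash
python3 -c "
from h import *
go((.5465,.0045,.022),yaw=-72)
w=wcam(); W=cloud(w); g=[.5465,.0045]
m=(np.hypot(W[...,0]-g[0],W[...,1]-g[1])<.03)&(W[...,2]>.046)&(W[...,2]<.06); P=W[m]; print(len(P),P[:,2].max(),cv2.minEnclosingCircle(P[:,:2].astype(np.float32)),proj(w,(*g,.05)))"
```

```text
t 19.4 pos [0.5461 0.0024 0.1598] yaw -72.0 grip 0.7 q [-0.89  0.32  0.95  1.82 -0.28  1.15 -1.1 ]
(0.5465, 0.0045, 0.022) [ 0.001  -0.0019  0.1378]
turn [0.0003 0.     0.0002]
919 0.05256825934760167 ((0.5458267331123352, 0.003232135670259595), 0.013982471078634262) [319.42454027 201.56420389]
```

In the tool's units: 0.138 m / 0.8 = 0.1725, 0.05 m / 0.8 = 0.0625.

Request:
{"method": "move_arm", "body": {
  "plan": [
    {"delta_pos":[0,-0.0013,0.0625],"turn":[0,0,0],"fingers":0.3},
    {"delta_pos":[0,-0.0013,0.125],"turn":[0,0,0],"fingers":0.3},
    {"delta_pos":[0,-0.0013,0.165],"turn":[0,0,0],"fingers":0.3},
    {"delta_pos":[0,-0.0013,0.1725],"turn":[0,0,0],"fingers":0.3},
    {"delta_pos":[0,-0.0013,0.1725],"turn":[0,0,0],"fingers":0.8},
    {"delta_pos":[0,-0.0013,0.1725],"turn":[0,0,0],"fingers":0.8},
    {"delta_pos":[0,-0.0013,0.1725],"turn":[0,0,0],"fingers":0.8},
    {"delta_pos":[0,-0.0013,0.1725],"turn":[0,0,0],"fingers":0.8},
    {"delta_pos":[0,-0.0013,0.1125],"turn":[0,0,0],"fingers":0.8},
    {"delta_pos":[0,-0.0013,0.0375],"turn":[0,0,0],"fingers":0.8},
    {"delta_pos":[0,0,0],"turn":[0,0,0],"fingers":0.8},
    {"delta_pos":[0,0,0],"turn":[0,0,0],"fingers":0.8}
  ],
  "force": 40
}}

```text
clock: 20.95
position: [0.5473, 0.0036, 0.1624]
ee_rot: [0.988, 0.157, 0.002, -0.001]
ft_force: [-0.7, -0.4, -0.7]
grip_width: 0.401
grasp_force: 40.4
```

```bash
python3 -c "
from h import *
go((.5535,-.2078,.16),yaw=-72)"
```

```text
t 20.95 pos [0.5473 0.0036 0.1624] yaw -71.9 grip 0.401 q [-0.9   0.31  0.97  1.81 -0.28  1.15 -1.1 ]
(0.5535, -0.2078, 0.16) [-0.0598  0.2028  0.0019]
turn [-0.0007 -0.0049  0.0018]
```

In the tool's units: 0.2025 m / 0.8 = 0.2531, 0.188 m / 0.8 = 0.235.

Request:
{"method": "move_arm", "body": {
  "plan": [
    {"delta_pos":[-0.0175,0.0563,0],"turn":[0,0,0],"fingers":0.8},
    {"delta_pos":[-0.0363,0.125,0],"turn":[0,0,0],"fingers":0.8},
    {"delta_pos":[-0.055,0.1875,0],"turn":[0,0,0],"fingers":0.8},
    {"delta_pos":[-0.0675,0.235,0],"turn":[0,0,0],"fingers":0.8},
    {"delta_pos":[-0.0731,0.2531,0],"turn":[0,0,0],"fingers":0.8},
    {"delta_pos":[-0.0731,0.2531,0],"turn":[0,0,0],"fingers":0.8},
    {"delta_pos":[-0.0731,0.2531,0],"turn":[0,0,0],"fingers":0.8},
    {"delta_pos":[-0.0731,0.2531,0],"turn":[0,0,0],"fingers":0.8},
    {"delta_pos":[-0.0731,0.2531,0],"turn":[0,0,0],"fingers":0.8}
  ]
}}

```text
clock: 22.08
position: [0.5535, -0.2062, 0.1598]
ee_rot: [0.987, 0.158, 0.0, -0.0]
ft_force: [-0.4, -0.7, -1.0]
grip_width: 0.403
grasp_force: 40.3
```

```bash
python3 -c "
from h import *
go((.5535,-.2078,.027),yaw=-72)
w=wcam(); cv2.imwrite('pics/w9.png',w['color'][:,:,::-1])"
```

```text
t 22.07 pos [ 0.5535 -0.2062  0.1598] yaw -71.8 grip 0.403 q [-0.47  0.45  0.96  1.7  -0.39  1.2  -0.66]
(0.5535, -0.2078, 0.027) [-0.0006  0.0016  0.1328]
turn [-0.0004 -0.0003  0.0031]
```

View pics/w9.png

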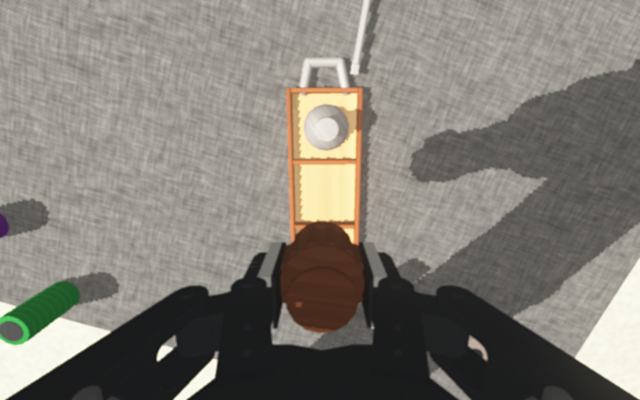

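The bell is centred in its bay at (326,126), and the spacer is held upright above the middle bay (bay seen at (326,192), offset by the camera tilt).

In the tool's units: 0.1328 m / 0.8 = 0.166, 0.131 m / 0.8 = 0.1638.

Request:
{"method": "move_arm", "body": {
  "plan": [
    {"delta_pos":[0,0.0013,0.0625],"turn":[0,0,0],"fingers":0.8},
    {"delta_pos":[0,0.0013,0.125],"turn":[0,0,0],"fingers":0.8},
    {"delta_pos":[0,0.0013,0.1525],"turn":[0,0,0],"fingers":0.8},
    {"delta_pos":[0,0.0013,0.1638],"turn":[0,0,0],"fingers":0.8},
    {"delta_pos":[0,0.0013,0.166],"turn":[0,0,0],"fingers":0.8},
    {"delta_pos":[0,0.0013,0.166],"turn":[0,0,0],"fingers":0.8},
    {"delta_pos":[0,0.0013,0.166],"turn":[0,0,0],"fingers":0.4},
    {"delta_pos":[0,0.0013,0.166],"turn":[0,0,0],"fingers":0.3},
    {"delta_pos":[0,0.0013,0.166],"turn":[0,0,0],"fingers":0.3},
    {"delta_pos":[0,0.0013,0.1125],"turn":[0,0,0],"fingers":0.3},
    {"delta_pos":[0,0.0013,0.0375],"turn":[0,0,0],"fingers":0.3},
    {"delta_pos":[0,0.0013,0],"turn":[0,0,0],"fingers":0.3}
  ]
}}

```text
clock: 23.62
position: [0.5543, -0.2089, 0.1628]
ee_rot: [0.988, 0.157, 0.001, 0.001]
ft_force: [0.1, 0.8, -0.9]
grip_width: 0.701
grasp_force: 0.0
```

```bash
python3 -c "
from h import *
go((.5535,-.2078,.16),(.4527,-.389,.16),yaw=-72)"
```

```text
t 23.62 pos [ 0.5543 -0.2089  0.1628] yaw -71.9 grip 0.701 q [-0.47  0.45  0.96  1.7  -0.39  1.2  -0.66]
(0.5535, -0.2078, 0.16) [-0.0004 -0.0013  0.0028]
(0.4527, -0.389, 0.16) [-0.1524  0.1397  0.0026]
turn [ 0.0015 -0.0027  0.0011]
```

In the tool's units: -0.152 m / 0.8 = -0.19, 0.141 m / 0.8 = 0.1763.

Request:
{"method": "move_arm", "body": {
  "plan": [
    {"delta_pos":[-0.0375,0.0375,0],"turn":[0,0,0],"fingers":0.25},
    {"delta_pos":[-0.0875,0.0813,0],"turn":[0,0,0],"fingers":0.25},
    {"delta_pos":[-0.1375,0.1288,0],"turn":[0,0,0],"fingers":0.25},
    {"delta_pos":[-0.175,0.1625,0],"turn":[0,0,0],"fingers":0.25},
    {"delta_pos":[-0.19,0.1763,0],"turn":[0,0,0],"fingers":0.25},
    {"delta_pos":[-0.19,0.1763,0],"turn":[0,0,0],"fingers":0.25},
    {"delta_pos":[-0.19,0.1763,0],"turn":[0,0,0],"fingers":0.25},
    {"delta_pos":[-0.19,0.1763,0],"turn":[0,0,0],"fingers":0.25},
    {"delta_pos":[-0.19,0.1763,0],"turn":[0,0,0],"fingers":0.25}
  ]
}}

```text
clock: 24.75
position: [0.4535, -0.3886, 0.1597]
ee_rot: [0.987, 0.158, 0.0, -0.0]
ft_force: [0.3, -0.6, 0.8]
grip_width: 0.749
grasp_force: 0.0
```

```bash
python3 -c "
from h import *
go((.4527,-.389,.022),yaw=-72)
w=wcam(); W=cloud(w); g=[.4527,-.389]
m=(np.hypot(W[...,0]-g[0],W[...,1]-g[1])<.035)&(W[...,2]>.036)&(W[...,2]<.05); P=W[m]; print(len(P),P[:,2].max(),cv2.minEnclosingCircle(P[:,:2].astype(np.float32)),proj(w,(*g,.04)))
cv2.imwrite('pics/w10.png',w['color'][:,:,::-1])"
```

```text
t 24.75 pos [ 0.4535 -0.3886  0.1597] yaw -71.8 grip 0.749 q [-0.12  0.48  0.98  1.68 -0.42  1.21 -0.29]
(0.4527, -0.389, 0.022) [-0.0009  0.0002  0.1377]
turn [-0.0003 -0.0001  0.0031]
1730 0.043321051270347286 ((0.4525240659713745, -0.3907829821109772), 0.02005862444639206) [321.97426303 200.74269602]
```

View pics/w10.png

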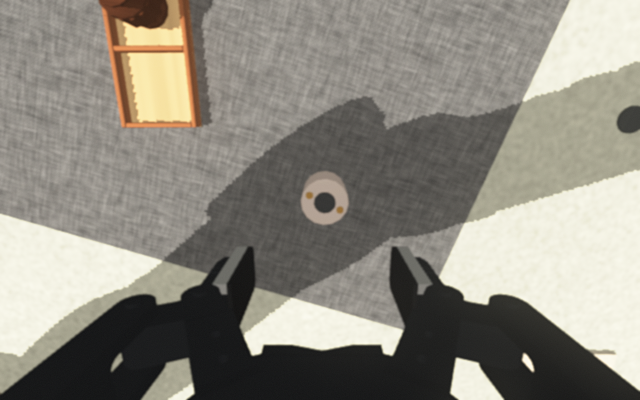

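The short socket, with its two brass screws, is at (325,200) between the jaws. Grasping it.

In the tool's units: 0.138 m / 0.8 = 0.1725, 0.132 m / 0.8 = 0.165.

Request:
{"method": "move_arm", "body": {
  "plan": [
    {"delta_pos":[-0.0013,0.0013,0.0625],"turn":[0,0,0],"fingers":0.25},
    {"delta_pos":[-0.0013,0.0013,0.125],"turn":[0,0,0],"fingers":0.25},
    {"delta_pos":[-0.0013,0.0013,0.165],"turn":[0,0,0],"fingers":0.25},
    {"delta_pos":[-0.0013,0.0013,0.1725],"turn":[0,0,0],"fingers":0.25},
    {"delta_pos":[-0.0013,0.0013,0.1725],"turn":[0,0,0],"fingers":0.8},
    {"delta_pos":[-0.0013,0.0013,0.1725],"turn":[0,0,0],"fingers":0.8},
    {"delta_pos":[-0.0013,0.0013,0.1725],"turn":[0,0,0],"fingers":0.8},
    {"delta_pos":[-0.0013,0.0013,0.1725],"turn":[0,0,0],"fingers":0.8},
    {"delta_pos":[-0.0013,0.0013,0.1125],"turn":[0,0,0],"fingers":0.8},
    {"delta_pos":[-0.0013,0.0013,0.0375],"turn":[0,0,0],"fingers":0.8},
    {"delta_pos":[0,0,0],"turn":[0,0,0],"fingers":0.8},
    {"delta_pos":[0,0,0],"turn":[0,0,0],"fingers":0.8}
  ],
  "force": 40
}}

```text
clock: 26.3
position: [0.4539, -0.3903, 0.1625]
ee_rot: [0.988, 0.157, 0.002, 0.001]
ft_force: [0.1, -0.2, -1.3]
grip_width: 0.458
grasp_force: 40.7
```

```bash
python3 -c "
from h import *
go((.4532,-.3888,.16),(.4962,-.2258,.16),yaw=-72)"
```

```text
t 26.3 pos [ 0.4539 -0.3903  0.1625] yaw -71.9 grip 0.458 q [-0.12  0.47  0.98  1.68 -0.42  1.21 -0.29]
(0.4532, -0.3888, 0.16) [-0.0003 -0.0016  0.0025]
(0.4962, -0.2258, 0.16) [ 0.0913 -0.1432  0.0024]
turn [ 0.0031 -0.0036  0.0019]
```

In the tool's units: -0.142 m / 0.8 = -0.1775, -0.117 m / 0.8 = -0.1463.

Request:
{"method": "move_arm", "body": {
  "plan": [
    {"delta_pos":[0.0275,-0.0438,0],"turn":[0,0,0],"fingers":0.8},
    {"delta_pos":[0.0625,-0.0963,0],"turn":[0,0,0],"fingers":0.8},
    {"delta_pos":[0.0938,-0.1463,0],"turn":[0,0,0],"fingers":0.8},
    {"delta_pos":[0.1144,-0.1775,0],"turn":[0,0,0],"fingers":0.8},
    {"delta_pos":[0.1144,-0.1775,0],"turn":[0,0,0],"fingers":0.8},
    {"delta_pos":[0.1144,-0.1775,0],"turn":[0,0,0],"fingers":0.8},
    {"delta_pos":[0.1144,-0.1775,0],"turn":[0,0,0],"fingers":0.8},
    {"delta_pos":[0.1144,-0.1775,0],"turn":[0,0,0],"fingers":0.8}
  ]
}}

```text
clock: 27.3
position: [0.4953, -0.227, 0.1597]
ee_rot: [0.988, 0.156, -0.0, 0.0]
ft_force: [-0.3, 0.6, -1.5]
grip_width: 0.451
grasp_force: 40.8
```

```bash
python3 -c "
from h import *
go((.4962,-.2258,.027),yaw=-72)
w=wcam(); cv2.imwrite('pics/w11.png',w['color'][:,:,::-1])"
```

```text
t 27.3 pos [ 0.4953 -0.227   0.1597] yaw -72.0 grip 0.451 q [-0.51  0.34  1.03  1.82 -0.31  1.16 -0.64]
(0.4962, -0.2258, 0.027) [ 0.0012 -0.0009  0.1327]
turn [0.0001 0.0002 0.0001]
```

View pics/w11.png

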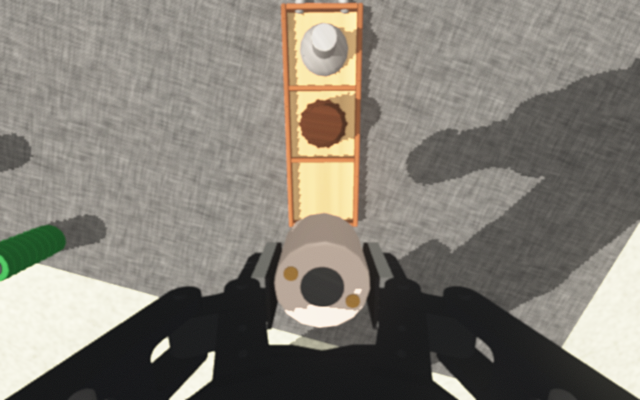

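Bell (324,48) and spacer (323,123) stand centred in their bays. The short socket is held level over the last bay (columns 291–357). Placing it.

In the tool's units: 0.1328 m / 0.8 = 0.166, 0.131 m / 0.8 = 0.1638.

Request:
{"method": "move_arm", "body": {
  "plan": [
    {"delta_pos":[0.0006,0,0.0625],"turn":[0,0,0],"fingers":0.8},
    {"delta_pos":[0.0006,0,0.125],"turn":[0,0,0],"fingers":0.8},
    {"delta_pos":[0.0006,0,0.1525],"turn":[0,0,0],"fingers":0.8},
    {"delta_pos":[0.0006,0,0.1638],"turn":[0,0,0],"fingers":0.8},
    {"delta_pos":[0.0006,0,0.166],"turn":[0,0,0],"fingers":0.8},
    {"delta_pos":[0.0006,0,0.166],"turn":[0,0,0],"fingers":0.8},
    {"delta_pos":[0.0006,0,0.166],"turn":[0,0,0],"fingers":0.4},
    {"delta_pos":[0.0006,0,0.166],"turn":[0,0,0],"fingers":0.25},
    {"delta_pos":[0.0006,0,0.166],"turn":[0,0,0],"fingers":0.25},
    {"delta_pos":[0,0,0.1125],"turn":[0,0,0],"fingers":0.25},
    {"delta_pos":[0,0,0.0375],"turn":[0,0,0],"fingers":0.25},
    {"delta_pos":[0,0,-0.025],"turn":[0,0,0],"fingers":0.25}
  ]
}}

```text
clock: 28.85
position: [0.4957, -0.2263, 0.1818]
ee_rot: [0.988, 0.157, 0.0, 0.0]
ft_force: [1.1, -0.0, 0.2]
grip_width: 0.751
grasp_force: 0.0
```

In the tool's units: 0.18 m / 0.8 = 0.225, 0.15 m / 0.8 = 0.1875.

Request:
{"method": "move_arm", "body": {
  "plan": [
    {"delta_pos":[-0.0375,0.0625,-0.0625],"turn":[0,0,0],"fingers":0.25},
    {"delta_pos":[-0.0625,0.125,-0.1],"turn":[0,0,0],"fingers":0.25},
    {"delta_pos":[-0.0625,0.1875,-0.1],"turn":[0,0,0],"fingers":0.25},
    {"delta_pos":[-0.0625,0.225,-0.1],"turn":[0,0,0],"fingers":0.25},
    {"delta_pos":[-0.0625,0.225,-0.1],"turn":[0,0,0],"fingers":0.25},
    {"delta_pos":[-0.0625,0.225,-0.1],"turn":[0,0,0],"fingers":0.25},
    {"delta_pos":[-0.0625,0.225,-0.1],"turn":[0,0,0],"fingers":0.25},
    {"delta_pos":[-0.0625,0.225,-0.1],"turn":[0,0,0],"fingers":0.25}
  ]
}}

```text
clock: 29.85
position: [0.5045, -0.4117, 0.26]
ee_rot: [0.987, 0.158, 0.0, -0.0]
ft_force: [0.2, 0.3, 0.8]
grip_width: 0.749
grasp_force: 0.0
```

```bash
python3 -c "
from h import *
go(); T=camera('top');S=camera('side'); W=cloud(T);V=cloud(S)
def fr(c,a): a=np.radians(a); return np.array(c),np.array([[np.cos(a),np.sin(a)],[-np.sin(a),np.cos(a)]])
f2=fr((.5473,.1965),-32.9); f3=fr((.5530,-.2077),17.6)
for n,f,x in(('tall',f2,.03),('finial',f2,-.03),('bell',f3,.06),('spacer',f3,0),('short',f3,-.06),('collar',((.4622,.3893),np.eye(2)),0)):
  for C in(W,V):
    Q=C.reshape(-1,3); q=(Q[:,:2]-f[0])@f[1].T-[x,0]; k=(np.abs(q)<.026).all(1)&(Q[:,2]>.02); q=q[k];z=Q[k,2]; h=np.percentile(z,95); p=q[z>h-.006]
    print(n,round(h,4),np.round(cv2.minEnclosingCircle((p*1000).astype(np.float32))[0],1))
a=cv2.resize(T['color'][100:280,150:480],(660,360),interpolation=cv2.INTER_CUBIC)[:230]
b=cv2.resize(S['color'][120:300,180:420],(660,495)[0:2],interpolation=cv2.INTER_CUBIC)[:360]
cv2.imwrite('pics/end.png',np.vstack([a,b])[:,:,::-1])"
```

```text
t 29.85 pos [ 0.5045 -0.4117  0.26  ] yaw -71.8 grip 0.749 q [-0.06  0.54  1.    1.4  -0.45  1.45 -0.32]
tall 0.0678 [0.2 1.6]
tall 0.0672 [0.  0.3]
finial 0.061 [-0.2  1.8]
finial 0.0606 [-0.4  2.1]
bell 0.0545 [-1.3  1.1]
bell 0.0543 [-0.  -1.1]
spacer 0.057 [0.6 0.5]
spacer 0.0567 [-0.8 -0.6]
short 0.0479 [1.3 1.5]
short 0.0476 [1.1 1.9]
collar 0.0382 [0.2 0.8]
collar 0.0387 [-0.1  0.1]
```

View pics/end.png

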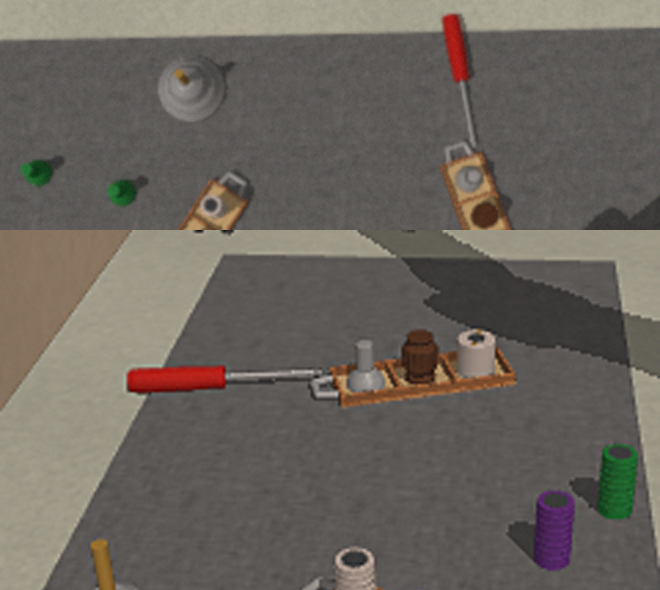

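All five parts stand upright in their bays, within about 2 mm of the bay centres and at floor height. The collar, screwdriver and lamp base have not moved.

```bash
python3 -c "
from workcell import *
print(hand_in())"
```

```text
the job is handed in; nothing more can be done
None
```

The job is handed in: all five parts stand upright within about 2 mm of their bay centres, and the collar, screwdriver and lamp base are where they were, though the hand-in call returned no verdict.

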